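Bring a plate's end out over the catch tray for bevelling

ROBOT

A 7-joint arm with a two-finger parallel gripper is mounted at the origin on the work surface. World frame = base frame: x ahead of the robot, y to its left, z up, the work surface at z = 0. Lengths are in m, angles in rad, forces in N, time in s.
With the tool pointing down it reaches from about 0.425 to 0.875 m from the base axis. Payload 8.4 kg.
Tool frame: the origin (TCP) lies on the mounting face of the last link; the fingertips stand 173 mm ahead of it and the grasp point (between the pads) lies 155 mm ahead of it (arm.tips_ahead is the distance from the TCP to the fingertips, in m); z points along the fingers, y is the direction in which the jaws open and shut (so a half turn about z gives the same grasp; the last joint's range is limited). The gripper opens to 85 mm and grips with 20 to 120 N. Pads are 22 mm wide; open, the fingers measure 114 mm over their backs; the gripper's body (76 mm by 85 mm) begins 54 mm behind the grasp point. The pads swing forward as they close: fully open they stand 13 mm farther back than shut.
Start: joints at [1.066, 0.333, 0.04, 1.465, -0.013, 1.343, -0.059], TCP at [0.257, -0.597, 0.405] pointing down, gripper open.
Joint ranges: [-2.58, 2.58], [-0.38, 2.09], [-1.3, 1.39], [0.25, 2.4], [-1.5, 4.64], [0.08, 2.09], [-2.65, 2.65]. Speed limits (rad/s): [2.22, 2.22, 2.79, 2.79, 3.14, 3.14, 3.14].

INTERFACE

Orientations are given as a rotation vector (axis times angle).
In Python, from rig import arm gives the robot as it stands. The module is installed in compiled form; this text tells all that it offers.
- The arm moves only by the tool step_arm, never from a script. Its argument "deltas" is a list of rows, each a list of 3 entries, a list of its own where there are three numbers: the turn, a rotation vector about the tool's x, y, z in rad, then the shift along the tool's x, y, z in m, then the closure, from 0 (fully open) to 1 (shut). A call has 1 to 5 rows; each row is the pose to reach, as a shift and turn from the pose commanded when the call began, along the tool's axes at that moment; what a row does not reach only later rows make up. A row lasts 1/12 s, in which the tool goes at most 41.7 mm and 7.16 degrees, less where a joint would pass 70% of its speed; a pose out of reach is approached as far as the arm can. A call with a gripper value outside its range is refused whole. The fingers move at their own pace and stop on an object; "squeeze" is the grip in N (left out, the last holds). Time passes only in rows, so rows that repeat a pose let the fingers close. It gives the time, the measured TCP pose, the force and the opening at its end, in the units of the state.
- arm.get_obs(): the state, without advancing time (a new reading comes with each control period).
- arm.grab_frame(name): name is "scene" or "top"; returns a dict with "pixels" (384x512x3 uint8, red, green, blue), "range_z" (384x512 float32, m along the optical axis (not along the pixel's ray), 0 where there is no reading), "fx", "fy", "cx", "cy" (pixels), "rvec" (rotation vector, rad) and "tvec" (3), from world to camera coordinates, as OpenCV has them. Camera axes: x right, y down, z forward; pixel columns grow to the right and rows downward; lengths in m; the calibration is good to about 2 mm. A picture is of the moment at which its call begins.
- arm.hand_in(): hands the job in, once; it reports no verdict.
The state is a dict: "t": time; "q": joint angles; "qd": joint speeds; "joint_torque": joint torques, N m; "position": TCP position; "ee_rot": TCP orientation; "force": force on the tool from outside, world axes, zero at the start; "moment": the same for the moment, N m; "opening": finger opening in m.
Only numpy, scipy, OpenCV 4.12 (cv2) and the standard library are available. Lean on these libraries where they do the work, as an engineer would, in place of code of your own. Each camera call takes 0.05 s, during which the arm holds its last target.

TASK

The end of the flat steel plate on the raised ledge is to be bevelled next, with the dust falling into the open catch tray. Push the plate along the ledge with your fingertips, without pinching or lifting it, until about a third of its length sticks out past the end of the ledge where the tray stands, lying flat and about square to the ledge. Leave everything else where it is, then take your hand away from the work.

Things in the scene. Friction and masses are not known exactly. Their poses are not given: they have to be found in the camera images.
- plate: Loose flat rectangular plain steel plate, 80 (own x) by 150 (own y) by 6 mm thick, about 0.56 kg (varies by a quarter), lying flat on the ledge, well inside both of its ends, within about 4 degrees of square to it. Origin: centre of its underside; z up. Nothing guides it at the sides: it slides freely on the steel and turns if pushed off centre.
- ledge: Fixed raised ledge of dark steel, a flat top 160 (own x) by 320 (own y) mm on two feet; the top face is 70 mm above the table, the top board is 12 mm thick. Origin: on the table under its centre; its two free ends are at own y = +160 and -160 mm, with no stop or rim anywhere. Own x points away from the robot (within 20 degrees). The plate lies on the half nearer the robot; two small loose things stand on the farther strip.
- tray: Fixed open grey-painted sheet-metal tray, 150 (own x) by 130 (own y) by 25 mm high, empty, on the table at one end of the ledge (either end), tucked 10 mm under it, turned like the ledge. Origin: centre of its underside. It shows at which end the plate must stick out: the sign of the tray's y in the ledge's frame.
- case: Fixed closed black plastic case, 150 by 130 by 40 mm high, on the table at the other end of the ledge. Origin: centre of its underside. Not part of the job.
- block: Bystander: loose steel block 25 x 30 x 30 mm standing on the farther strip of the ledge's top. Origin: centre of its underside.
- collar: Bystander: loose brass ring, 30 mm across, 22 mm high, standing on the farther strip of the ledge's top. Origin: centre of its underside.
- disc: Bystander: loose grinding disc, 110 mm across, 8 mm thick, flat on the table beyond the ledge. Origin: centre of its underside.
- wrench: Bystander: loose wrench 170 mm long, flat on the table to the left of the ledge, pointing roughly ahead. Its length is own x.
- hammer: Bystander: loose hammer lying on the table to the robot's left. Its length is own x.
- jar: Bystander: loose closed jar, 60 mm across, 100 mm high, on the table beyond the ledge. Origin: centre of its underside.
- grinder: Bystander: loose angle grinder, about 340 mm long (own x), 75 mm high, lying on the table to the robot's right.
Mind the look-alikes: they are no part of the job. Leave any green or yellow look-alike of the plate alone.

How it is judged:
On the way:
1. the plate's end passes the ledge's end on the tray's side, lying flat (((y of tray in the frame of ledge above 0 m and y of plate in the frame of ledge between 0.095 and 0.158 m) or (y of tray in the frame of ledge below 0 m and y of plate in the frame of ledge between -0.158 and -0.095 m)) and z of plate in the frame of ledge between 0.066 and 0.074 m and angle between plate's own z axis and vertical below 0.06 rad), for 0.05 s.
At the end, for the whole second after the job is handed in: The plate lies flat and at rest on the ledge, 32 to 68 mm of its 150 mm sticking out past the ledge's end on the tray's side (a third is 50 mm), within 0.2 rad of square to the ledge and not farther than about 20 mm over its near side (((y of tray in the frame of ledge above 0 m and y of plate in the frame of ledge between 0.117 and 0.153 m) or (y of tray in the frame of ledge below 0 m and y of plate in the frame of ledge between -0.153 and -0.117 m)) and z of plate in the frame of ledge between 0.066 and 0.074 m and angle between plate's own z axis and vertical below 0.06 rad and angle between the y axis of plate and the y axis of ledge, either way round below 0.2 rad and x of plate in the frame of ledge between -0.062 and 0.01 m and linear speed of plate below 0.01 m/s); the robot touches nothing.
It fails at once if the plate is lifted off the ledge (by more than 8 mm) (z of plate in the frame of ledge above 0.078 m).
It fails at once if the plate tips or falls off the ledge (angle between plate's own z axis and vertical above 0.15 rad or z of plate in the frame of ledge below 0.05 m).
It fails at once if a bystander is shifted by more than 15 mm (distance of any of block, collar, disc, wrench, hammer, jar, grinder from where it was at the start of the episode above 0.015 m).
It also fails if it takes over 38 s, if anything falls off the work surface, if the arm or the gripper's body presses on something with over 40 N, if the wrist force passes 120 N, or if a joint passes its speed limit or range.

## Working session

There is one attempt and no reset: what is moved stays moved. The work goes in short steps, Python scripts to look and compute and a tool call to move; the robot and the scene stay as the last step left them, time stands still between calls to the robot, and variables do not carry over. Pictures are saved under pics/ and viewed, and the job is handed in when it is done.

Besides the shell and the picture viewer there is one more tool, called after ">>>" by a JSON object that holds its "name" and its "arguments". step_arm: Moves the arm, as the interface text tells. Its arguments: {"type":"object","properties":{"deltas":{"type":"array"},"squeeze":{"type":"number"}},"required":["deltas"]}

```bash
mkdir -p pics; ls
cat > h.py <<'E'
import numpy as np, cv2
from rig import arm
def grab(n):
    f=arm.grab_frame(n); np.savez(f'{n}.npz',**f); return f
def load(n): return dict(np.load(f'{n}.npz'))
def ray(f,uv,z):
    R=cv2.Rodrigues(np.array(f['rvec'],float))[0]; t=np.array(f['tvec'],float).ravel()
    uv=np.atleast_2d(uv).astype(float)
    d=np.c_[(uv[:,0]-f['cx'])/f['fx'],(uv[:,1]-f['cy'])/f['fy'],np.ones(len(uv))]@R
    c=-R.T@t
    return c+d*((z-c[2])/d[:,2])[:,None]
def cloud(f):
    R=cv2.Rodrigues(np.array(f['rvec'],float))[0]; t=np.array(f['tvec'],float).ravel()
    z=f['range_z'];v,u=np.indices(z.shape)
    p=np.stack([(u-f['cx'])/f['fx']*z,(v-f['cy'])/f['fy']*z,z],-1)
    return (p-t)@R
E
python3 - <<'E'
from h import *
for n in('scene','top'):
    f=grab(n); cv2.imwrite(f'pics/{n}0.png',f['pixels'][:,:,::-1])
    print(n,f['fx'],f['rvec'],f['tvec'])
o=arm.get_obs();print({k:np.round(v,3) for k,v in o.items()},arm.tips_ahead)
E
```

```text
pics
scene 427.04108779326873 [ 1.90524262  1.30395921 -0.61360076] [-0.16061027 -0.23787165  1.73193389]
top 355.72881204100264 [ 2.18930752 -2.17185035  0.07826232] [-0.02478257  0.54844435  1.3471646 ]
{'t': np.float64(0.1), 'q': array([ 1.066,  0.334,  0.04 ,  1.466, -0.013,  1.343, -0.058]), 'qd': array([-0.   , -0.002, -0.   , -0.001, -0.   ,  0.   , -0.001]), 'joint_torque': array([ 3.0000e-03, -6.6001e+01,  1.3690e+00, -4.0648e+01,  1.7000e-02,
        9.0000e-03, -0.0000e+00]), 'position': array([ 0.257, -0.597,  0.404]), 'ee_rot': array([-3.076e+00, -6.330e-01,  1.000e-03]), 'force': array([ 0.208, -0.464,  0.478]), 'moment': array([0.008, 0.021, 0.016]), 'opening': np.float64(0.086)} 0.1734
```

View pics/scene0.png

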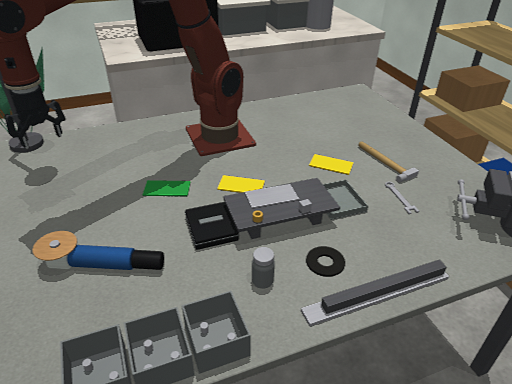

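View pics/top0.png

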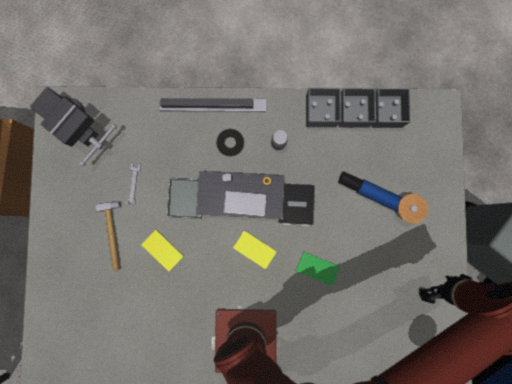

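The grey plate is at scene px (272,194) and top px (245,204), on the dark ledge. The open tray is at top (185,197), on the robot's left, and the black case is at top (297,204). The look-alikes are yellow at top (162,250) and (255,250), and green at (318,267). They lie on the table and are the wrong colour, so the plain steel one on the ledge is the plate. I'll confirm this in an enlarged crop and measure.

Run:
```python
from h import *
f=load('top'); im=f['pixels'][:,:,::-1].copy()
cv2.imwrite('pics/crop_top.png',cv2.resize(im[160:235,155:330],None,fx=4.5,fy=4.5,interpolation=cv2.INTER_CUBIC))
s=load('scene');cv2.imwrite('pics/crop_sc.png',cv2.resize(s['pixels'][160:260,175:375,::-1],None,fx=4,fy=4,interpolation=cv2.INTER_CUBIC))
hsv=cv2.cvtColor(im,cv2.COLOR_BGR2HSV)
for uv in [(245,204),(210,190),(185,197),(297,210),(227,177),(267,181),(150,200)]:print(uv,im[uv[1],uv[0]],hsv[uv[1],uv[0]],cloud(f)[uv[1],uv[0]].round(3))
```

```text
(245, 204) [182 172 176] [132  14 182] [0.513 0.006 0.074]
(210, 190) [93 88 88] [120  14  93] [0.565 0.137 0.067]
(185, 197) [128 131 126] [ 72  10 131] [0.542 0.241 0.008]
(297, 210) [48 48 49] [ 0  5 49] [ 0.494 -0.191  0.036]
(227, 177) [174 167 168] [124  10 174] [0.61  0.072 0.1  ]
(267, 181) [88 87 90] [170   8  90] [ 0.6   -0.075  0.072]
(150, 200) [131 136 138] [ 21  13 138] [ 0.53   0.38  -0.005]
```

View pics/crop_top.png

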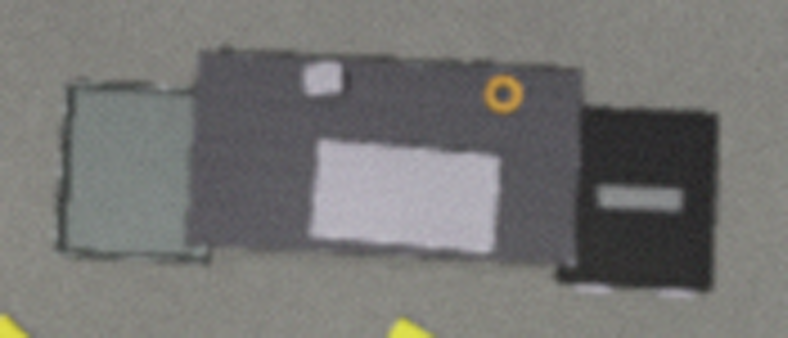

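View pics/crop_sc.png

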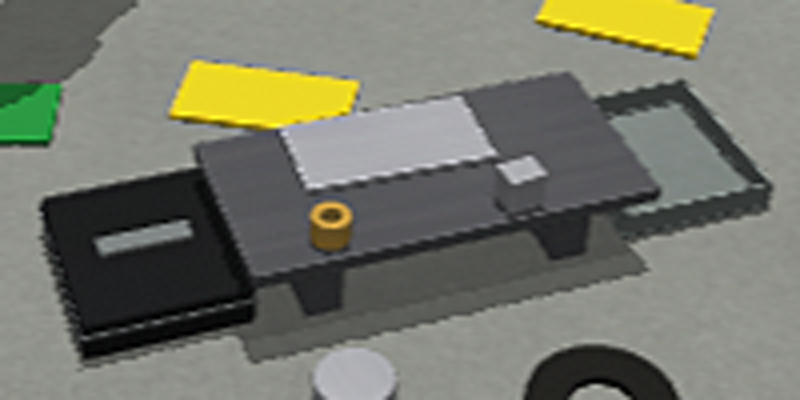

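The crops confirm it: the plain steel plate lies on the near half of the ledge, the tray is at the robot's left end, the block is at crop (323,78), and the collar at crop (503,93). Next I'll measure the poses.

```bash
cat > meas.py <<'E'
from h import *
def rect(pts):
    r=cv2.minAreaRect(pts.astype(np.float32)*1000); b=cv2.boxPoints(r)/1000
    e=[b[1]-b[0],b[2]-b[1]]; L=max(e,key=np.linalg.norm); 
    if L[1]<0: L=-L
    return np.array(r[0])/1000,np.sort(r[1]),np.arctan2(-L[0],L[1]),b   # yaw of own y axis
def plate(f,draw=None):
    im=cv2.resize(f['pixels'],None,fx=1,fy=1); g=im.min(2).astype(int); 
    P=cloud(f)
    sat=im.max(2).astype(int)-g
    m=((g>140)&(sat<40)&(P[...,2]>.055)&(P[...,2]<.095)&(abs(P[...,0]-.52)<.15)&(P[...,1]>-.2)&(P[...,1]<.35)).astype(np.uint8)
    n,l,st,c=cv2.connectedComponentsWithStats(m,connectivity=4); i=1+np.argmax(st[1:,4])
    cs=max(cv2.findContours((l==i).astype(np.uint8),0,1)[0],key=cv2.contourArea)
    vu=np.argwhere(l==i)
    w=ray(f,vu[:,::-1],.076)[:,:2]
    c,s,a,b=rect(ray(f,cs[:,0],.076)[:,:2])
    return w.mean(0),c,s,a,b
def ledge(f):
    im=f['pixels'];g=im.max(2).astype(int);P=cloud(f)
    m=((P[...,2]>.05)&(P[...,2]<.12)&(abs(P[...,0]-.54)<.15)&(P[...,1]>-.2)&(P[...,1]<.25)&(g>65)).astype(np.uint8)
    m=cv2.morphologyEx(m,cv2.MORPH_CLOSE,np.ones((5,5)));m=cv2.morphologyEx(m,cv2.MORPH_OPEN,np.ones((5,5)))
    cs=max(cv2.findContours(m,0,1)[0],key=cv2.contourArea)
    return rect(ray(f,cs[:,0],.070)[:,:2])
E
python3 - <<'E'
from meas import *
for n in('top','scene'):
    f=load(n)
    a=plate(f); l=ledge(f)
    print(n,'plate',*[np.round(x,4).tolist() for x in a]); print('ledge',*[np.round(x,4).tolist() for x in l])
E
```

```text
top plate [0.516, 0.0067] [0.5162, 0.0066] [78.4936, 148.3019] -0.08309999853372574 [[0.4708999991416931, -0.06400000303983688], [0.5491999983787537, -0.07050000131130219], [0.5615000128746033, 0.07729999721050262], [0.4832000136375427, 0.08380000293254852]]
ledge [0.5483, 0.0236] [159.9047, 319.3529] -0.04540000110864639 [[0.4611000120639801, -0.13230000436306], [0.6208999752998352, -0.13950000703334808], [0.6353999972343445, 0.17949999868869781], [0.475600004196167, 0.1868000030517578]]
scene plate [0.5192, 0.0041] [0.5174, 0.0051] [80.2981, 150.6966] -0.08349999785423279 [[0.47110000252723694, -0.06669999659061432], [0.5511999726295471, -0.07339999824762344], [0.5637000203132629, 0.07680000364780426], [0.4837000072002411, 0.08349999785423279]]
ledge [0.5553, 0.0227] [170.0788, 321.3976] -0.046799998730421066 [[0.462799996137619, -0.1339000016450882], [0.6327000260353088, -0.14180000126361847], [0.6478000283241272, 0.17919999361038208], [0.4778999984264374, 0.18719999492168427]]
```

```bash
cat > go.py <<'E'
from h import *
from scipy.spatial.transform import Rotation as Ro
yaw=-0.0455; C=np.array([.5483,.0233])
X=np.array([np.cos(yaw),np.sin(yaw)]);Y=np.array([-np.sin(yaw),np.cos(yaw)])
def toL(p): d=np.array(p)[:2]-C; return np.array([d@X,d@Y])
def toW(l): return C+l[0]*X+l[1]*Y
def deltas(lx,ly,z,ya=yaw):
    o=arm.get_obs(); R=Ro.from_rotvec(o['ee_rot'])
    y=np.array([np.cos(ya),np.sin(ya),0]);zt=np.array([0,0,-1.]);T=Ro.from_matrix(np.c_[np.cross(y,zt),y,zt])
    p=np.r_[toW((lx,ly)),z]
    print('t',round(o['t'],2),'pos',o['position'].round(4),'L',toL(o['position']).round(4),'F',np.round(o['force'],1),'open',round(float(o['opening']),4))
    print('turn',(R.inv()*T).as_rotvec().round(4),'shift',R.inv().apply(p-o['position']).round(4))
if __name__=='__main__':
    import sys; deltas(*map(float,sys.argv[1:]))
E
python3 -c "
from go import *
print(toL((.517,.006)))"
python3 go.py -0.031 -0.126 0.36
```

```text
[-0.03048073 -0.01870575]
t 0.1 pos [ 0.2565 -0.5971  0.4039] L [-0.2633 -0.633 ] F [ 0.2 -0.5  0.5] open 0.0859
turn [-1.3000e-03 -7.0000e-04 -1.1195e+00] shift [ 0.4301 -0.3549  0.0444]
```

>>> {"name": "step_arm", "arguments": {"deltas": [[[0,0,-1.12],[0.43,-0.355,0.0],0.45],[[0,0,-1.12],[0.43,-0.355,0.0],0.45],[[0,0,-1.12],[0.43,-0.355,0.0],0.45],[[0,0,-1.12],[0.43,-0.355,0.0],0.45],[[0,0,-1.12],[0.43,-0.355,0.0],0.45]], "squeeze": 20}}

```text
t: 0.52
position: [0.3523, -0.4099, 0.4044]
ee_rot: [-2.728, -1.556, 0.001]
force: [0.6, 0.1, 0.5]
opening: 0.047
```

```bash
python3 go.py -0.031 -0.126 0.36
```

```text
t 0.52 pos [ 0.3523 -0.4099  0.4044] L [-0.1761 -0.4417] F [0.6 0.1 0.5] open 0.047
turn [-0.0005 -0.     -0.4885] shift [ 0.3469 -0.02    0.0444]
```

>>> {"name": "step_arm", "arguments": {"deltas": [[[0,0,-0.488],[0.346,-0.02,0.0],0.45],[[0,0,-0.488],[0.346,-0.02,0.0],0.45],[[0,0,-0.488],[0.346,-0.02,0.0],0.45],[[0,0,-0.488],[0.346,-0.02,0.0],0.45],[[0,0,-0.488],[0.346,-0.02,0.0],0.45]]}}

```text
t: 0.93
position: [0.4488, -0.2253, 0.4046]
ee_rot: [-2.27, -2.171, 0.0]
force: [1.3, -1.2, -0.4]
opening: 0.0466
```

```bash
python3 go.py -0.031 -0.126 0.36
```

```text
t 0.93 pos [ 0.4488 -0.2253  0.4046] L [-0.0881 -0.2529] F [ 1.3 -1.2 -0.4] open 0.0466
turn [-0.0002  0.0002  0.0009] shift [0.1269 0.0573 0.0446]
```

>>> {"name": "step_arm", "arguments": {"deltas": [[[0,0,0.001],[0.127,0.057,0.0],0.45],[[0,0,0.001],[0.127,0.057,0.0],0.45],[[0,0,0.001],[0.127,0.057,0.0],0.45],[[0,0,0.001],[0.127,0.057,0.044],0.45],[[0,0,0.001],[0.127,0.057,0.084],0.45]]}}

```text
t: 1.35
position: [0.5142, -0.099, 0.3248]
ee_rot: [2.269, 2.166, 0.008]
force: [-0.0, -1.0, -1.3]
opening: 0.0465
```

Run:
```python
from meas import *
import go
for n in('scene','top'):
    f=grab(n); cv2.imwrite(f'pics/{n}1.png',f['pixels'][:,:,::-1])
s=load('scene');cv2.imwrite('pics/crop_sc1.png',cv2.resize(s['pixels'][100:260,175:375,::-1],None,fx=3.5,fy=3.5,interpolation=cv2.INTER_CUBIC))
go.deltas(-.031,-.126,.25)
```

```text
t 1.45 pos [ 0.5097 -0.1025  0.3176] L [-0.0328 -0.1274] F [-1.2 -0.8 -0.5] open 0.0469
turn [-0.0103 -0.0022 -0.0053] shift [0.0013 0.0025 0.0676]
```

View pics/crop_sc1.png

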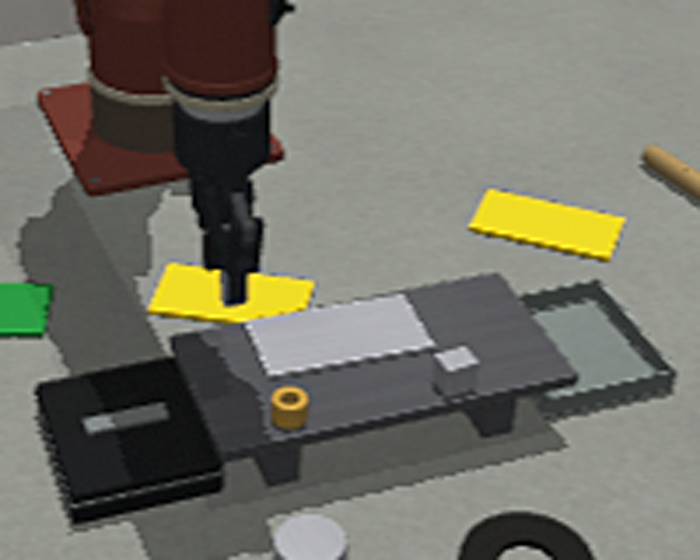

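View pics/top1.png

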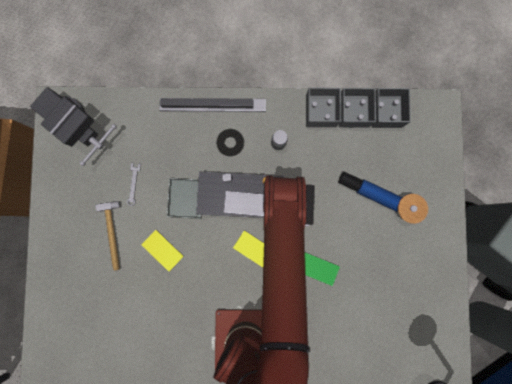

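Fingers are above the ledge behind the plate, at crop (235,290). Now I'll descend in stages and feel for the ledge top.

>>> {"name": "step_arm", "arguments": {"deltas": [[[0,0,0],[0,0,0.025],0.45],[[0,0,0],[0,0,0.045],0.45],[[0,0,0],[0,0,0.06],0.45],[[0,0,0],[0,0,0.06],0.45],[[0,0,0],[0,0,0.06],0.45]]}}

```text
t: 1.87
position: [0.5121, -0.1044, 0.2647]
ee_rot: [-2.281, -2.16, 0.0]
force: [-0.1, 0.9, 0.7]
opening: 0.0475
```

```bash
python3 go.py -0.031 -0.126 0.25
```

```text
t 1.87 pos [ 0.5121 -0.1044  0.2647] L [-0.0304 -0.1293] F [-0.1  0.9  0.7] open 0.0475
turn [-0.0003  0.0001 -0.0088] shift [ 0.0032 -0.0006  0.0147]
```

>>> {"name": "step_arm", "arguments": {"deltas": [[[0,0,-0.009],[0,0,0.004],0.45],[[0,0,-0.009],[0,0,0.008],0.45],[[0,0,-0.009],[0,0,0.012],0.45],[[0,0,-0.009],[0,0,0.014],0.45],[[0,0,-0.009],[0,0,0.014],0.45]]}}

```text
t: 2.28
position: [0.5118, -0.1036, 0.2491]
ee_rot: [-2.27, -2.172, 0.001]
force: [-0.4, 0.5, -0.1]
opening: 0.0472
```

```bash
python3 go.py -0.031 -0.126 0.25
```

```text
t 2.28 pos [ 0.5118 -0.1036  0.2491] L [-0.0307 -0.1284] F [-0.4  0.5 -0.1] open 0.0472
turn [-0.0006 -0.0001  0.0014] shift [ 0.0024 -0.0003 -0.0009]
```

>>> {"name": "step_arm", "arguments": {"deltas": [[[0,0,0],[0,0,0.001],0.45],[[0,0,0],[0,0,0.003],0.45],[[0,0,0],[0,0,0.0045],0.45],[[0,0,0],[0,0,0.006],0.45],[[0,0,0],[0,0,0.006],0.45]]}}

```text
t: 2.7
position: [0.5118, -0.1035, 0.2431]
ee_rot: [-2.269, -2.172, 0.0]
force: [0.4, -0.6, -0.4]
opening: 0.0468
```

>>> {"name": "step_arm", "arguments": {"deltas": [[[0,0,0],[0,0,0.0005],0.45],[[0,0,0],[0,0,0.001],0.45],[[0,0,0],[0,0,0.0015],0.45],[[0,0,0],[0,0,0.0015],0.45]]}}

```text
t: 3.03
position: [0.5119, -0.1036, 0.2419]
ee_rot: [-2.27, -2.172, 0.0]
force: [1.2, 0.5, 0.1]
opening: 0.047
```

>>> {"name": "step_arm", "arguments": {"deltas": [[[0,0,0],[0,0,0.0005],0.45],[[0,0,0],[0,0,0.001],0.45],[[0,0,0],[0,0,0.0015],0.45],[[0,0,0],[0,0,0.0015],0.45]]}}

```text
t: 3.37
position: [0.512, -0.1035, 0.241]
ee_rot: [2.27, 2.172, -0.0]
force: [-2.9, 0.4, 7.4]
opening: 0.0471
```

Run:
```python
from meas import *
s=grab('scene');cv2.imwrite('pics/crop_sc2.png',cv2.resize(s['pixels'][150:240,200:320,::-1],None,fx=6,fy=6,interpolation=cv2.INTER_CUBIC))
```

```text
(no output)
```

View pics/crop_sc2.png

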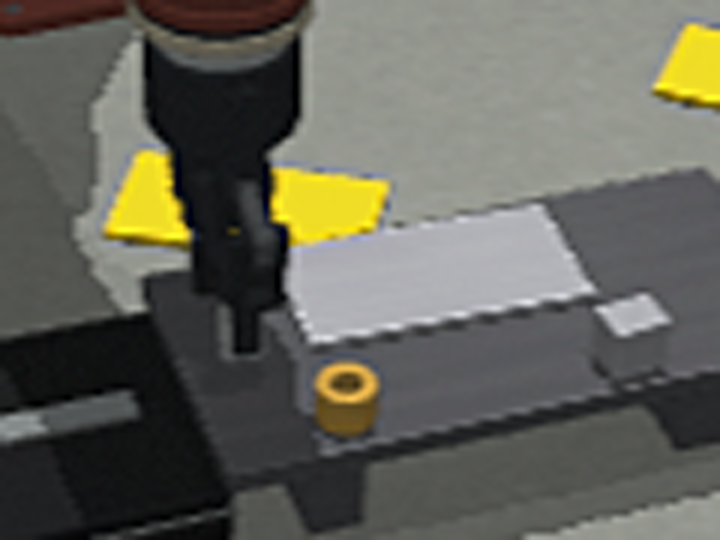

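Contact felt at TCP z≈0.241 (7 N), so the tips reach 171 mm ahead of the TCP. I'll raise about 2.5 mm and advance towards the plate.

>>> {"name": "step_arm", "arguments": {"deltas": [[[0,0,0],[0,0,-0.0025],0.45],[[0,0,0],[0,0,-0.0025],0.45],[[0,0,0],[0.006,0,-0.0025],0.45],[[0,0,0],[0.012,0,-0.0025],0.45],[[0,0,0],[0.016,0,-0.0025],0.45]]}}

```text
t: 3.83
position: [0.5127, -0.0864, 0.2428]
ee_rot: [-2.269, -2.173, -0.0]
force: [0.6, 0.6, -0.3]
opening: 0.0473
```

```bash
python3 go.py -0.031 0.049 0.243
```

```text
t 3.83 pos [ 0.5127 -0.0864  0.2428] L [-0.0306 -0.1112] F [ 0.6  0.6 -0.3] open 0.0473
turn [-0.0001 -0.0005  0.0022] shift [ 1.602e-01 -0.000e+00 -1.000e-04]
```

>>> {"name": "step_arm", "arguments": {"deltas": [[[0,0,0.002],[0.003,0,0],0.45],[[0,0,0.002],[0.006,0,0],0.45],[[0,0,0.002],[0.009,0,0],0.45],[[0,0,0.002],[0.012,0,0],0.45],[[0,0,0.002],[0.015,0,0],0.45]]}}

```text
t: 4.25
position: [0.5133, -0.073, 0.2429]
ee_rot: [2.272, 2.168, -0.0]
force: [0.7, -4.0, -1.1]
opening: 0.0472
```

Run:
```python
from meas import *
import go
s=grab('scene');cv2.imwrite('pics/crop_sc3.png',cv2.resize(s['pixels'][150:240,200:320,::-1],None,fx=6,fy=6,interpolation=cv2.INTER_CUBIC))
go.deltas(-.031,.049,.243)
a=plate(s);print(go.toL(a[1]),a[2],a[3]-go.yaw)
```

```text
t 4.3 pos [ 0.5134 -0.0722  0.2429] L [-0.0306 -0.0969] F [ 1.1 -3.9 -1.1] open 0.047
turn [ 0.0001  0.     -0.0006] shift [ 1.459e-01 -5.000e-04 -1.000e-04]
[-0.03096864 -0.00783825] [ 78.85668945 140.55046082] -0.008730367
```

View pics/crop_sc3.png

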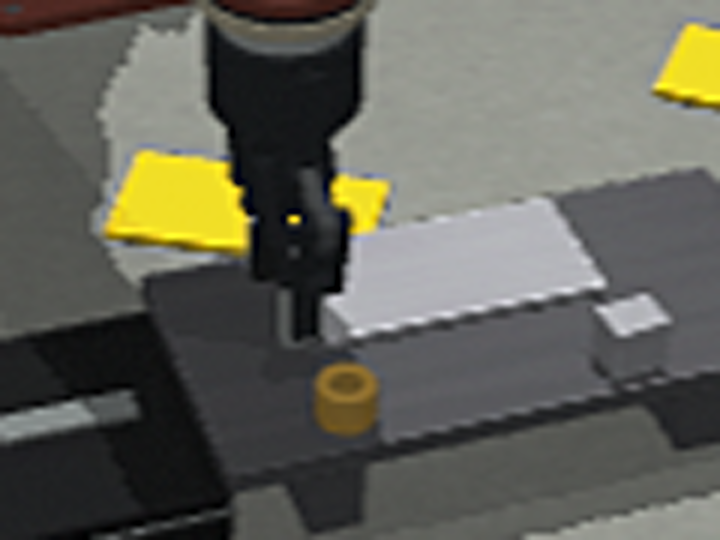

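The fingertips at crop (300,325) touch the plate's end at a 4 N push, and the plate has squared up. I'll continue the push.

>>> {"name": "step_arm", "arguments": {"deltas": [[[0,0,0],[0.005,0,0],0.45],[[0,0,0],[0.01,0,0],0.45],[[0,0,0],[0.015,0,0],0.45],[[0,0,0],[0.02,0,0],0.45],[[0,0,0],[0.025,0,0],0.45]]}}

```text
t: 4.72
position: [0.5144, -0.0472, 0.2429]
ee_rot: [-2.272, -2.17, 0.0]
force: [-0.3, -4.9, 0.3]
opening: 0.0471
```

>>> {"name": "step_arm", "arguments": {"deltas": [[[0,0,0],[0.005,0,0],0.45],[[0,0,0],[0.01,0,0],0.45],[[0,0,0],[0.015,0,0],0.45],[[0,0,0],[0.02,0,0],0.45],[[0,0,0],[0.025,0,0],0.45]]}}

```text
t: 5.13
position: [0.5156, -0.0221, 0.2429]
ee_rot: [-2.272, -2.17, 0.0]
force: [-0.1, -4.8, -0.4]
opening: 0.0469
```

```bash
cat > look.py <<'E'
from meas import *
import go,sys
s=grab('scene');cv2.imwrite(f'pics/{sys.argv[1]}.png',cv2.resize(s['pixels'][140:240,200:380,::-1],None,fx=4.4,fy=4.4,interpolation=cv2.INTER_CUBIC))
t=grab('top');cv2.imwrite(f'pics/{sys.argv[1]}t.png',cv2.resize(t['pixels'][150:240,150:330,::-1],None,fx=4.4,fy=4.4,interpolation=cv2.INTER_CUBIC))
go.deltas(-.031,.049,.243)
for f in(s,t):
    a=plate(f);print(go.toL(a[1]).round(4),a[2],round(a[3]-go.yaw,4),'corners',[go.toL(c).round(4).tolist() for c in a[4]])
E
python3 look.py p4
```

```text
t 5.23 pos [ 0.5156 -0.0212  0.243 ] L [-0.0306 -0.046 ] F [-0.8 -0.8  0.4] open 0.0471
turn [ 0.     -0.001   0.0009] shift [ 0.095  -0.0003  0.    ]
[-0.032   0.0432] [ 79.11296844 140.71696472] 0.001 corners [[-0.0715, -0.0272], [0.0076, -0.0271], [0.0075, 0.1136], [-0.0716, 0.1135]]
[-0.0334  0.0694] [77.51744843 95.83055878] 0.0533 corners [[-0.0746, 0.1151], [-0.0695, 0.0195], [0.0079, 0.0236], [0.0028, 0.1193]]
```

View pics/p4.png

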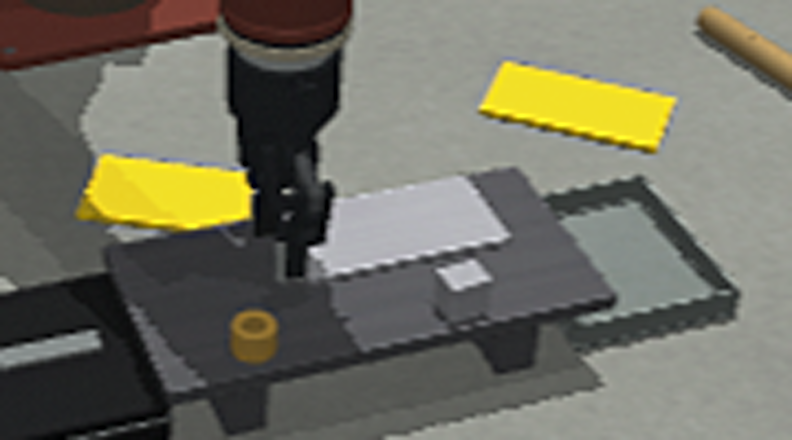

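>>> {"name": "step_arm", "arguments": {"deltas": [[[0,0,0],[0.005,0,0],0.45],[[0,0,0],[0.01,0,0],0.45],[[0,0,0],[0.015,0,0],0.45],[[0,0,0],[0.02,0,0],0.45],[[0,0,0],[0.025,0,0],0.45]]}}

```text
t: 5.65
position: [0.5168, 0.0027, 0.2429]
ee_rot: [2.272, 2.17, -0.0]
force: [-0.5, -4.6, 0.8]
opening: 0.0471
```

>>> {"name": "step_arm", "arguments": {"deltas": [[[0,0,0],[0.005,0,0],0.45],[[0,0,0],[0.01,0,0],0.45],[[0,0,0],[0.015,0,0],0.45],[[0,0,0],[0.02,0,0],0.45],[[0,0,0],[0.025,0,0],0.45]]}}

```text
t: 6.07
position: [0.5179, 0.0278, 0.2429]
ee_rot: [-2.272, -2.17, 0.0]
force: [-0.4, -4.3, 1.3]
opening: 0.0468
```

>>> {"name": "step_arm", "arguments": {"deltas": [[[0,0,0],[0.005,0,0],0.45],[[0,0,0],[0.01,0,0],0.45],[[0,0,0],[0.015,0,0],0.45],[[0,0,0],[0.02,0,0],0.45],[[0,0,0],[0.023,0,0],0.45]]}}

```text
t: 6.48
position: [0.5189, 0.0511, 0.2429]
ee_rot: [-2.271, -2.17, -0.0]
force: [1.2, -5.3, 1.0]
opening: 0.0473
```

```bash
python3 look.py p5
```

```text
t 6.58 pos [0.5189 0.0514 0.243 ] L [-0.0306  0.0267] F [-0.9  0.  -0. ] open 0.0467
turn [ 0.0001 -0.001   0.0006] shift [ 0.0223 -0.0004 -0.    ]
[-0.032   0.1177] [ 78.8771286  140.47547913] 0.003 corners [[-0.0713, 0.0473], [0.0076, 0.0476], [0.0072, 0.188], [-0.0717, 0.1878]]
[-0.0342  0.1543] [66.82035828 77.57244873] -1.5173 corners [[-0.0747, 0.1856], [-0.0712, 0.1189], [0.0063, 0.123], [0.0027, 0.1897]]
```

View pics/p5.png

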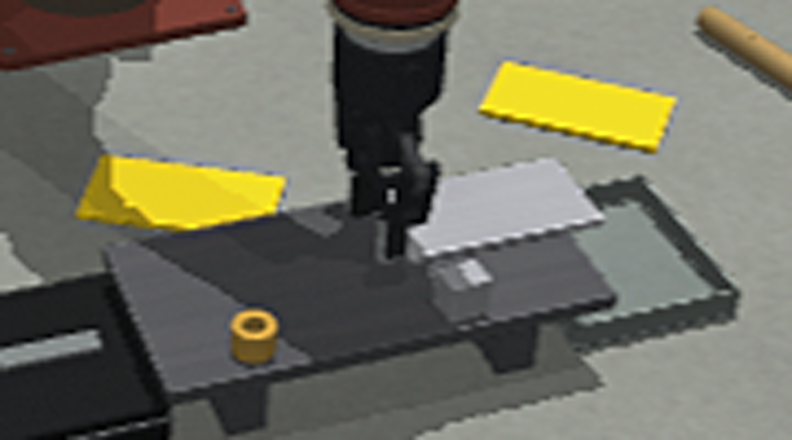

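View pics/p5t.png

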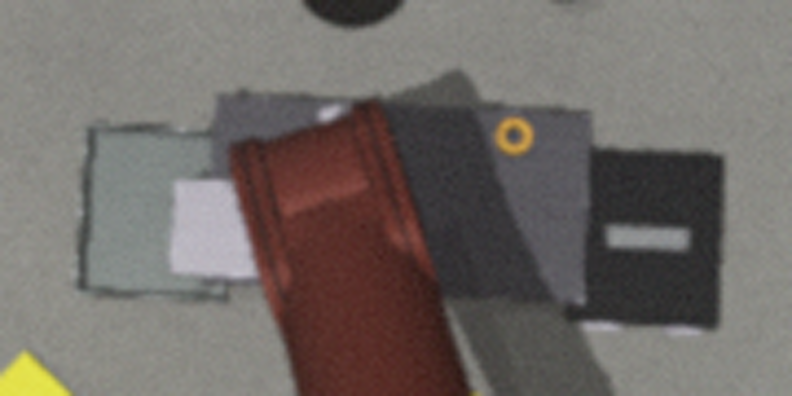

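The plate's front end is about 28 mm past the ledge, so I'll push another 22 mm or so, tapering off at the end, then back away.

>>> {"name": "step_arm", "arguments": {"deltas": [[[0,0,0],[0.004,0,0],0.45],[[0,0,0],[0.008,0,0],0.45],[[0,0,0],[0.012,0,0],0.45],[[0,0,0],[0.016,0,0],0.45],[[0,0,0],[0.018,0,0],0.45]]}}

```text
t: 7.0
position: [0.5198, 0.0685, 0.243]
ee_rot: [2.272, 2.17, -0.0]
force: [0.2, -4.3, -0.1]
opening: 0.0469
```

>>> {"name": "step_arm", "arguments": {"deltas": [[[0,0,0],[0.002,0,0],0.45],[[0,0,0],[0.003,0,0],0.45],[[0,0,0],[0.003,0,0],0.45],[[0,0,0],[-0.002,0,0],0.45],[[0,0,0],[-0.012,0,0],0.45]]}}

```text
t: 7.42
position: [0.5192, 0.0576, 0.2431]
ee_rot: [-2.269, -2.172, -0.002]
force: [-0.6, 1.0, 0.2]
opening: 0.0469
```

```bash
python3 look.py p6
```

```text
t 7.52 pos [0.5193 0.0547 0.2428] L [-0.0304  0.0301] F [-0.1 -0.5 -0.6] open 0.0469
turn [-0.0001  0.0002 -0.0022] shift [ 0.0189 -0.0006 -0.0002]
[-0.032   0.1321] [ 79.07040405 151.6587677 ] 0.0029 corners [[-0.0713, 0.0562], [0.0078, 0.0564], [0.0073, 0.2081], [-0.0717, 0.2078]]
[-0.0336  0.165 ] [79.78430939 84.81357574] 0.0018 corners [[-0.0734, 0.1225], [0.0063, 0.1227], [0.0062, 0.2075], [-0.0736, 0.2074]]
```

View pics/p6.png

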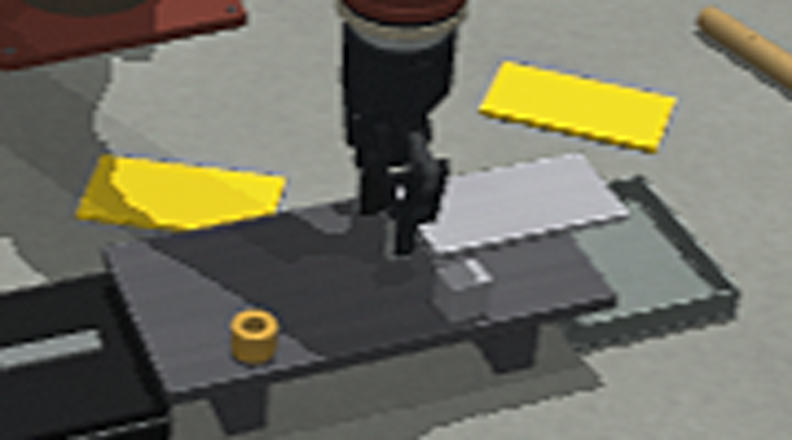

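The plate centre is at ledge y≈0.132, about 48 mm overhanging, square within 0.003 rad. I'll back off and lift away.

>>> {"name": "step_arm", "arguments": {"deltas": [[[0,0,0],[-0.015,0,0],0.45],[[0,0,0],[-0.03,0,-0.005],0.45],[[0,0,0],[-0.03,0,-0.035],0.45],[[0,0,0],[-0.03,0,-0.07],0.45],[[0,0,0],[-0.03,0,-0.105],0.45]]}}

```text
t: 7.93
position: [0.5174, 0.0261, 0.3488]
ee_rot: [-2.271, -2.168, 0.001]
force: [0.9, 0.2, -0.2]
opening: 0.0472
```

>>> {"name": "step_arm", "arguments": {"deltas": [[[0,0,0],[-0.03,0,-0.03],0.45],[[0,0,0],[-0.07,0,-0.05],0.45],[[0,0,0],[-0.11,0,-0.05],0.45],[[0,0,0],[-0.15,0,-0.05],0.45],[[0,0,0],[-0.18,0,-0.05],0.45]]}}

```text
t: 8.35
position: [0.5088, -0.1573, 0.3986]
ee_rot: [2.274, 2.165, 0.0]
force: [0.3, 0.6, -1.1]
opening: 0.0469
```

>>> {"name": "step_arm", "arguments": {"deltas": [[[0,0,0],[-0.03,0,0],0.45],[[0,0,0],[-0.06,0,0],0.45],[[0,0,0],[-0.08,0,0],0.45],[[0,0,0],[-0.08,0,0],0.45],[[0,0,0],[-0.08,0,0],0.45]]}}

```text
t: 8.77
position: [0.5056, -0.2345, 0.3976]
ee_rot: [-2.274, -2.166, -0.001]
force: [0.4, -0.2, -0.2]
opening: 0.047
```

```bash
python3 look.py p7
python3 - <<'E'
from meas import *
for n in('top','scene'):
    f=load(n);P=cloud(f)
    print(n,'ledge',*[np.round(x,4).tolist() for x in ledge(f)][:3])
E
```

```text
t 8.87 pos [ 0.5061 -0.2323  0.3979] L [-0.0305 -0.2573] F [-0.4  0.3  0.6] open 0.0472
turn [ 0.0001 -0.0009  0.0005] shift [ 0.3062 -0.0004  0.1551]
[-0.032   0.1321] [ 78.8757782  151.77693176] 0.0059 corners [[-0.0709, 0.056], [0.0079, 0.0565], [0.007, 0.2082], [-0.0718, 0.2078]]
[-0.0338  0.133 ] [ 79.77096558 149.17805481] -0.0056 corners [[-0.0741, 0.0586], [0.0057, 0.0582], [0.0065, 0.2073], [-0.0733, 0.2078]]
top ledge [0.5494, 0.0479] [159.9047, 368.0224] -0.04540000110864639
scene ledge [0.5567, 0.0488] [171.1881, 373.9442] -0.041099999099969864
```

View pics/p7.png

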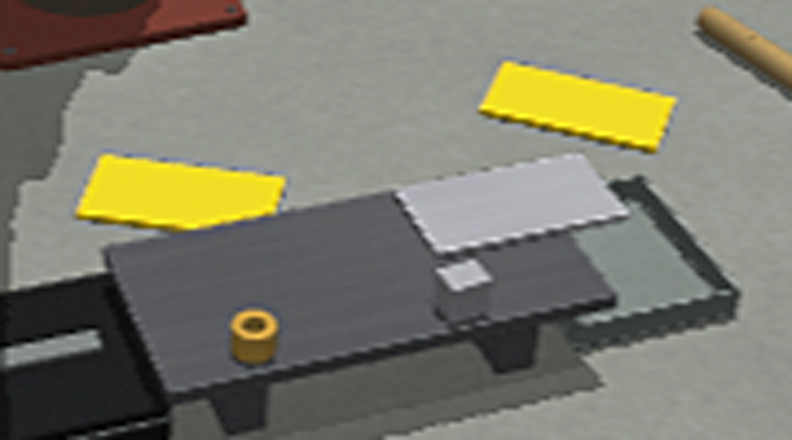

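View pics/p7t.png

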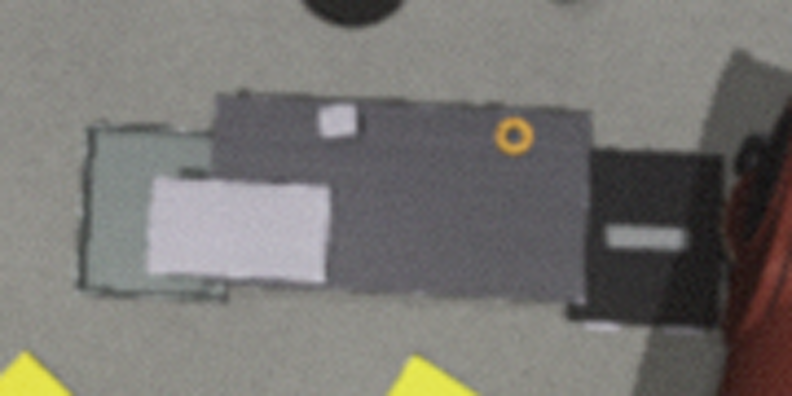

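Both views agree: the plate lies flat with about 48 mm past the tray end. The block at crop (338,120) and the collar at crop (514,135) haven't moved, and the hand is clear. Handing in.

```bash
python3 -c "
from rig import arm
print(arm.hand_in())"
```

```text
the job is handed in; nothing more can be done
None
```

I pushed the plate along the ledge with two spread fingertips against its end (about 5 N) until roughly a third of it sticks out over the tray. I then backed the hand away and handed the job in at about 9 s of the 38 s allowed.

**Plate position:** in the last pictures, its centre is 132 mm (scene view) and 133 mm (top view) along the ledge towards the tray. That leaves about 48 mm sticking out, with a target of 50 mm and 32 to 68 mm allowed. It is within 0.006 rad of square, sits 32 to 34 mm to the robot's side of the ledge's centre line, and looks flat in both views.

**Other objects:** by eye, the block and collar haven't moved, and the hand passed nothing else at working height. I did not measure the bystanders' positions again.

**Checks that disagreed:**
- The scene view made the ledge about 10 mm too wide because its side face was included, so I used the top view for the ledge.
- The top view of the plate was partly hidden by the arm during the push. After I backed away, the two views agreed to about 2 mm.
- The last ledge outline (368 to 374 mm long) took in the overhanging plate, so I kept the first measurement of the ledge.

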